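Gauge the thicker pin in the tapered slot and lock the reading

TASK

Size the thicker of the two upright steel pins on the tapered slot gauge: stand it upright in the wide part of the slot, ahead of the carriage's pusher, and slide it toward the narrow end until it wedges against both bars. With the pusher up against the wedged pin, turn the carriage's clamp knob clockwise to its stop so that the reading stays. Leave the thinner pin standing where it is.

Things in the scene. Friction and masses are not known exactly. Their poses are not given: they have to be found in the camera images.
- gauge: Fixed tapered slot gauge: dark steel plate 220x140x8 mm carrying two bright steel bars, 18 mm wide, tops 26 mm above the desk, that converge. Origin: underside of the plate, on the slot's centre line; x runs along the slot to its NARROW end, z up. Plate spans x -130..+90, y -83..+57 mm. Yaw -90 deg (narrow end to the robot's right) +/- 20 deg. The carriage's rail runs along y = -62 mm.
- slot_mouth (a point): Point on the slot's floor (8 mm above the desk) on its centre line, at gauge x = -45 mm, where the slot is 34.7 mm wide: a good place to set the pin down. The slot is 46 mm wide at gauge x = -90 mm and narrows 1 mm every 4 mm to 6 mm at x = +70 mm; a 26 mm pin wedges with its centre near x = -11 mm. Axes as the gauge's.
- thick_pin: plain bright steel pin (cylinder) standing on its end, 26 mm diameter, 50 mm tall, about 0.16 kg; origin at the centre of its underside, z up its axis
- thin_pin: the other plain bright steel pin, standing, 18 mm diameter, 50 mm tall; origin at the centre of its underside; to be left standing in place
- carriage (a joint): Travel (m) of the grey carriage on its rail, 0 at the wide end, growing toward the narrow end (gauge +x), up to 0.14. Slides with about 1.5 N while the clamp is loose, held firmly when it is tight. A steel arm (top 38 mm above the desk) reaches over the near bar and hangs a pusher, 12 mm wide, into the slot. The carriage can be slid by its clamp knob.
- pusher_face (a point): centre of the pusher's flat front face, on the slot's centre line, 18 mm above the desk; x axis = gauge x, along which the pusher pushes. At carriage = 0 it is at gauge x = -96 mm. Up against the pin it is 13 mm behind the pin's axis.
- clamp (a joint): Angle of the clamp knob (rad): 0 = fully loose, growing CLOCKWISE seen from above to the stop at 1.3 = tight. Friction about 0.05 N m, plus the drag of the clamping screw from about 0.6 on; it stays where it is left.
- clamp_grip (a point): Centre of the knob's black grip bar, on the knob's vertical axis, 56 mm above the desk. Bar 42 mm long, 12 thick, spanning 46 to 66 mm above the desk; round foot below it. At clamp = 0 the bar lies along gauge y (across the rail); it turns with the knob (point y axis = along the bar). The axis is 8 mm behind the pusher's face and 62 mm beside the slot's centre line, on the robot's side.

How it is judged:
By the outcome, as a careful person would: the job done as asked, in the order asked, and still so for the second after the job is handed in, with the robot touching nothing.
It also fails if it takes over 45 s, if anything falls off the work surface, if the arm or the gripper's body presses on something with over 40 N, if the wrist force passes 120 N, or if a joint passes its speed limit or range.

ROBOT

A 6-joint arm with a two-finger parallel gripper is mounted at the origin on a cart in front of the work surface, level with it; the furniture and walls round the work are solid. World frame = base frame: x ahead of the robot, y to its left, z up, the work surface at z = 0. Lengths are in mm, angles in rad, forces in N, time in s.
With the tool pointing down it reaches from about 275 to 1000 mm from the base axis. Payload 8.4 kg.
Tool frame: the origin (TCP) lies at the very end of the fingers, on their centre line; the grasp point (between the pads) lies 19 mm behind it; z points along the fingers, y is the direction in which the jaws open and shut (so a half turn about z gives the same grasp; the last joint's range is limited). The gripper opens to 85 mm and grips with 20 to 120 N. Pads are 22 mm wide; open, the fingers measure 114 mm over their backs; the gripper's body (76 mm by 85 mm) begins 54 mm behind the grasp point. The pads swing forward as they close: fully open they stand 13 mm farther back than shut.
Start: joints at [1.215, 0.353, 1.633, -0, 1.155, -0.002], TCP at [216.539, 586.292, 231.281] pointing down, gripper open.
Joint ranges: [-2.63, 2.63], [-0.92, 2.1], [0.06, 2.66], [-1.3, 4.44], [0, 2.69], [-3.02, 3.02]. Speed limits (rad/s): [2.22, 2.22, 2.79, 3.14, 3.14, 3.14].

INTERFACE

Orientations are given as [roll, pitch, yaw] about the fixed x, y, z axes, in that order (R = Rz(yaw) Ry(pitch) Rx(roll)).
In Python, from rig import r gives the robot as it stands.
- The arm moves only by the tool jog_arm, never from a script. Its argument "moves" is a list of rows, each an object with "grip": the gripper command: -1 is fully open, 1 is shut, values between are in proportion; "translation": the shift along the tool's x, y, z in m, a list of three; "twist": the turn, a rotation vector about the tool's x, y, z in rad, a list of three. In form: [{"grip": grip, "translation": [dx, dy, dz], "twist": [ax, ay, az]}, ...]. A call has 1 to 10 rows; each row shifts and turns the commanded pose from where the row before left it, along the tool's axes as they then stand; what a row does not reach is not made up. A row lasts 1/12 s, in which the tool goes at most 41.7 mm and 7.16 degrees, less where a joint would pass 70% of its speed; a pose out of reach is approached as far as the arm can. A call with a gripper value outside its range is refused whole. The fingers move at their own pace and stop on an object; "squeeze" is the grip in N (left out, the last holds). Time passes only in rows, so rows that do not move let the fingers close. It gives the time, the measured TCP pose, the force and the opening at its end, in the units of the state.
- r.sense(): the state, without advancing time (a new reading comes with each control period).
- r.grab_frame(name): name is "scene" or "top" or "wrist"; returns (picture, depth): 400x640x3 uint8, red, green, blue; 400x640 float32, mm along the optical axis (not along the pixel's ray), 0 where there is no reading.
- r.calibration(name): a dict with "fx", "fy", "cx", "cy" (pixels), "k1" (the pictures are not rectified: a ray, as slopes to the right and down, at radius r is drawn at 1 + k1 r^2 times it, then the intrinsics apply), "R" (3x3) and "t" (3): a world point X has camera coordinates R X + t. Camera axes: x right, y down, z forward; pixel columns grow to the right and rows downward; lengths in mm; the calibration is good to about 2 mm. A picture is of the moment at which its call begins: read the wrist's pose just before it. calibration takes no time and is no camera call; for the wrist camera it gives the pose at the moment of the call.
- r.sign_off(): hands the job in, once; it reports no verdict.
The state is a dict: "clock": time; "qpos": joint angles; "qvel": joint speeds; "joint_efforts": joint torques, N m; "eef_pos": TCP position; "tcp_rot": TCP orientation; "contact_force": force on the tool from outside, world axes, zero at the start; "wrist_torque": the same for the moment, N m; "opening": opening from 0.0 (shut) to 1.0 (fully open).
Only numpy, scipy, OpenCV 4.12 (cv2) and the standard library are available. Lean on these libraries where they do the work, as an engineer would, in place of code of your own. Each camera call takes 0.05 s, during which the arm holds its last target.

## Working session

There is one attempt and no reset: what is moved stays moved. The work goes in short steps, Python scripts to look and compute and a tool call to move; the robot and the scene stay as the last step left them, time stands still between calls to the robot, and variables do not carry over. Pictures are saved under pics/ and viewed, and the job is handed in when it is done.

Besides the shell and the picture viewer there is one more tool, called after "Emit:" by a JSON object that holds its "api" and its "payload", one argument or row to a line. jog_arm: Moves the arm, as the interface text tells. Its arguments: {"type":"object","properties":{"moves":{"type":"array"},"squeeze":{"type":"number"}},"required":["moves"]}

```bash
mkdir -p pics; ls; cat > h.py <<'E'
import numpy as np, cv2
from rig import r
def save(n,im): cv2.imwrite('pics/'+n+'.png',im[:,:,::-1])
E
python3 - <<'E'
from h import *
s=r.sense(); print(s)
for n in ('scene','top'):
    c=r.calibration(n); print(n,c)
    im,d=r.grab_frame(n); save(n+'0',im); np.savez(''+n+'0.npz',im=im,d=d)
E
```

```text
pics
{'clock': 0.0, 'qpos': array([ 1.21461469e+00,  3.53652918e-01,  1.63415422e+00, -4.34158337e-06,
        1.15519552e+00, -2.42131997e-03]), 'qvel': array([ 0.00166475,  0.00064349,  0.00165383, -0.00097923,  0.001447  ,
       -0.00067019]), 'joint_efforts': array([ 8.75070582e-04, -6.05255055e+01, -3.42059577e+01,  1.97150016e-04,
        9.34003067e-03, -3.19505011e-05]), 'eef_pos': array([216.36130331, 585.83645358, 230.55010919]), 'tcp_rot': array([-3.14018264e+00,  5.55440858e-07,  2.78783409e+00]), 'contact_force': array([ 0.22744227, -0.7656962 , -0.48235271]), 'wrist_torque': array([-0.01540973,  0.05259234, -0.00100062]), 'opening': 1.0024375430481194}
scene {'fx': 517.7013909143719, 'fy': 517.7013909143719, 'cx': 324.5171575511196, 'cy': 198.54244036965568, 'k1': 0.023786916010154185, 'R': array([[ 0.57271179, -0.81955381, -0.01824192],
       [-0.6442475 , -0.43622308, -0.6282154 ],
       [ 0.50689878,  0.37153867, -0.77782559]]), 't': array([-187.23649183,  422.50511903,  580.24182746])}
top {'fx': 402.91865427814014, 'fy': 402.91865427814014, 'cx': 323.53865628560106, 'cy': 204.19854395811208, 'k1': 0.03142886038845187, 'R': array([[ 0.06638739, -0.99778183,  0.00491317],
       [-0.97464617, -0.06590096, -0.21382681],
       [ 0.21367629,  0.00940681, -0.97685923]]), 't': array([ 84.40134588, 546.37055919, 808.02062793])}
```

View pics/scene0.png

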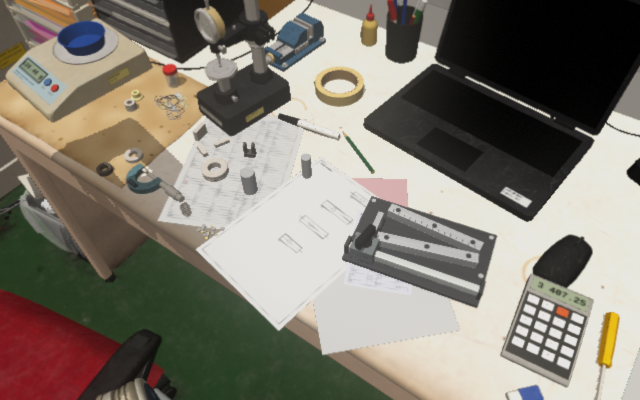

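View pics/top0.png

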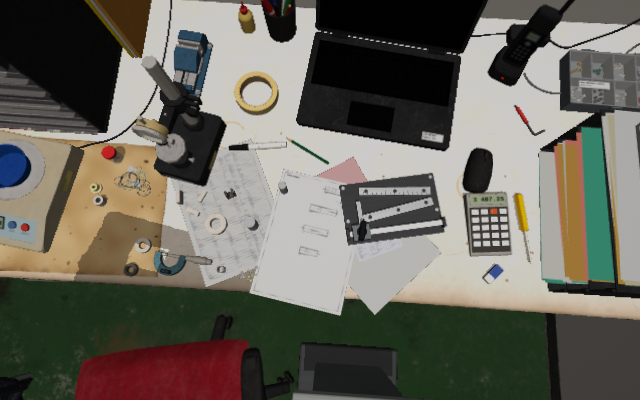

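```bash
python3 - <<'E'
import numpy as np,cv2
a=np.load('top0.npz')['im'][:,:,::-1]; b=np.load('scene0.npz')['im'][:,:,::-1]
cv2.imwrite('pics/topz.png',cv2.resize(a[160:260,330:460],None,fx=6,fy=6,interpolation=cv2.INTER_CUBIC))
cv2.imwrite('pics/topp.png',cv2.resize(a[160:250,220:330],None,fx=6,fy=6,interpolation=cv2.INTER_CUBIC))
cv2.imwrite('pics/scz.png',cv2.resize(b[185:310,335:505],None,fx=4.5,fy=4.5,interpolation=cv2.INTER_CUBIC))
cv2.imwrite('pics/scp.png',cv2.resize(b[135:215,220:330],None,fx=6,fy=6,interpolation=cv2.INTER_CUBIC))
E
```

```text
(no output)
```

View pics/topz.png

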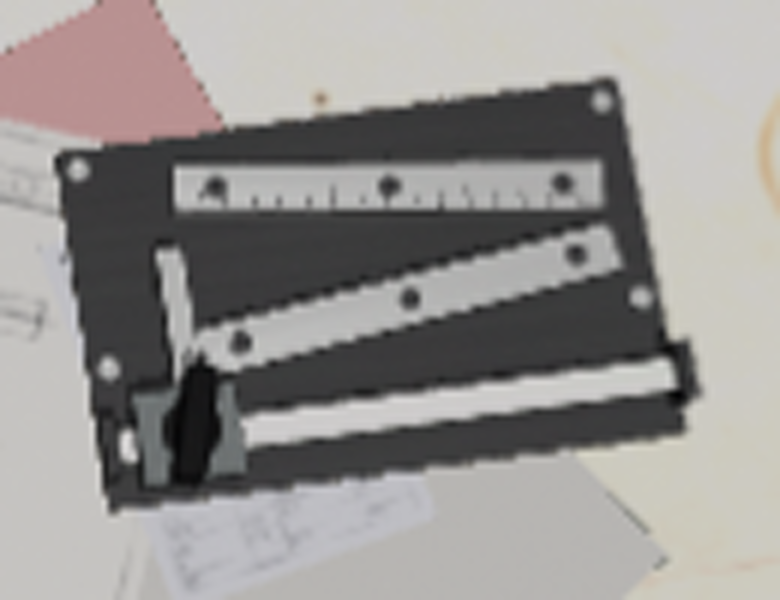

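View pics/topp.png

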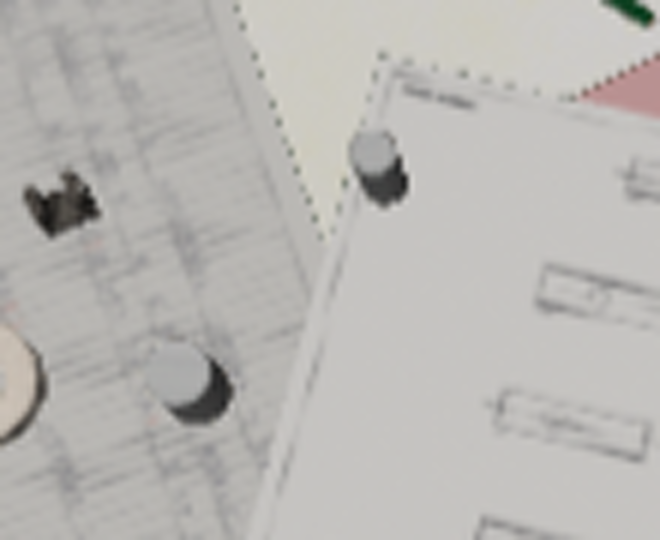

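View pics/scz.png

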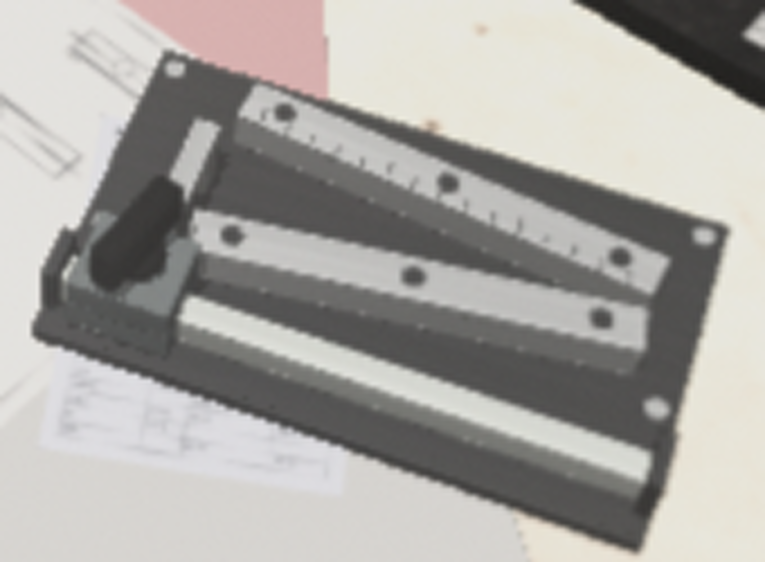

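View pics/scp.png

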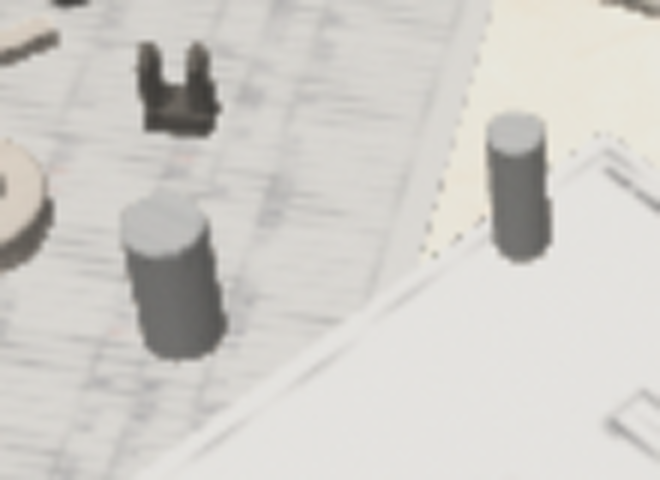

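```bash
cat >> h.py <<'E'
def ray(c,uv):
    x=(np.array(uv,float)-[c['cx'],c['cy']])/[c['fx'],c['fy']]
    u=x.copy()
    for _ in range(20): u=x/(1+c['k1']*(u@u))
    R=np.array(c['R']);t=np.array(c['t'])
    return -R.T@t, R.T@np.array([u[0],u[1],1])
def onz(c,uv,z):
    o,d=ray(c,uv); return o+d*(z-o[2])/d[2]
def proj(c,X):
    p=np.array(c['R'])@np.array(X,float)+c['t']; u=p[:2]/p[2]; u=u*(1+c['k1']*(u@u))
    return u*[c['fx'],c['fy']]+[c['cx'],c['cy']]
E
python3 - <<'E'
from h import *
np.set_printoptions(precision=1,suppress=True)
T=r.calibration('top');S=r.calibration('scene')
t=lambda x,y,ox,oy:((x+.5)/6+ox-.5,(y+.5)/6+oy-.5)
s=lambda x,y,ox,oy,k=6:((x+.5)/k+ox-.5,(y+.5)/k+oy-.5)
print('thick',onz(T,t(178,370,220,160),50),onz(S,s(165,228,220,135),50))
print('thin',onz(T,t(376,155,220,160),50),onz(S,s(517,135,220,135),50))
A=np.array([[-130,57],[90,57],[90,-83],[-130,-83]],float)
Z=lambda im,l:np.array([onz(T,t(x,y,330,160),8)[:2] for x,y in l]) if im=='t' else np.array([onz(S,s(x,y,335,185,4.5),8)[:2] for x,y in l])
for P in (Z('t',[(58,152),(616,78),(687,432),(112,510)]),Z('s',[(167,48),(730,228),(640,550),(36,330)])):
    a=A-A.mean(0);b=P-P.mean(0)
    th=np.arctan2((a[:,0]*b[:,1]-a[:,1]*b[:,0]).sum(),(a*b).sum())
    R=np.array([[np.cos(th),-np.sin(th)],[np.sin(th),np.cos(th)]])
    o=P.mean(0)-R@A.mean(0)
    print(P,np.degrees(th),o); print((A@R.T+o-P))
    for g in((-45,0),(-104,-62)): print(g,R@g+o)
print('knob',onz(T,t(192,425,330,160),66),onz(S,s(137,235,335,185,4.5),66))
E
```

```text
thick [493.2 277.7  50. ] [489.9 275.5  50. ]
thin [577.4 214.1  50. ] [576.  213.3  50. ]
[[ 598.5   88.1]
 [ 642.5 -125.2]
 [ 506.1 -152.8]
 [ 462.3   60.1]] -78.3866337018484 [569.1 -49.4]
[[ 0.3  1.3]
 [ 0.6 -0.9]
 [-0.2 -1.4]
 [-0.7  1.1]]
(-45, 0) [560.   -5.3]
(-104, -62) [487.4  40. ]
[[ 597.5   87.7]
 [ 640.  -126.3]
 [ 502.4 -153.7]
 [ 461.    58.1]] -78.68401073781538 [566.9 -50.6]
[[-0.2  0.3]
 [ 0.4 -1.4]
 [ 0.8 -1.4]
 [-1.   2.4]]
(-45, 0) [558.1  -6.5]
(-104, -62) [485.7  39.2]
knob [487.   37.1  66. ] [480.5  31.   66. ]
```

Emit:
{"api": "jog_arm", "payload": {
  "moves": [
    {"grip": -1, "translation": [-0.03, -0.016, 0], "twist": [0, 0, 0]},
    {"grip": -1, "translation": [-0.03, -0.016, 0], "twist": [0, 0, 0]},
    {"grip": -1, "translation": [-0.03, -0.016, 0], "twist": [0, 0, 0]},
    {"grip": -1, "translation": [-0.03, -0.016, 0], "twist": [0, 0, 0]},
    {"grip": -1, "translation": [-0.03, -0.016, 0], "twist": [0, 0, 0]},
    {"grip": -1, "translation": [-0.03, -0.016, 0], "twist": [0, 0, 0]},
    {"grip": -1, "translation": [-0.03, -0.016, 0], "twist": [0, 0, 0]},
    {"grip": -1, "translation": [-0.03, -0.016, 0], "twist": [0, 0, 0]},
    {"grip": -1, "translation": [-0.03, -0.016, 0], "twist": [0, 0, 0]},
    {"grip": -1, "translation": [-0.03, -0.016, 0], "twist": [0, 0, 0]}
  ]
}}

```text
clock: 0.93
eef_pos: [443.2, 330.7, 231.1]
tcp_rot: [-3.141, -0.0, 2.788]
contact_force: [0.4, 0.9, -0.1]
opening: 1.0
```

Emit:
{"api": "jog_arm", "payload": {
  "moves": [
    {"grip": -1, "translation": [0, 0, 0], "twist": [0, 0, 0.113]},
    {"grip": -1, "translation": [0, 0, 0], "twist": [0, 0, 0.113]},
    {"grip": -1, "translation": [0, 0, 0], "twist": [0, 0, 0.113]},
    {"grip": -1, "translation": [0, 0, 0], "twist": [0, 0, 0.113]},
    {"grip": -1, "translation": [0, 0, 0], "twist": [0, 0, 0.113]},
    {"grip": -1, "translation": [0, 0, 0], "twist": [0, 0, 0.113]},
    {"grip": -1, "translation": [0, 0, 0], "twist": [0, 0, 0.113]},
    {"grip": -1, "translation": [0, 0, 0], "twist": [0, 0, 0.113]},
    {"grip": -1, "translation": [0, 0, 0], "twist": [0, 0, 0.113]},
    {"grip": -1, "translation": [0, 0, 0], "twist": [0, 0, 0]}
  ]
}}

```text
clock: 1.77
eef_pos: [442.3, 332.1, 230.9]
tcp_rot: [-3.141, 0.0, 1.766]
contact_force: [0.5, -0.3, 0.6]
opening: 0.998
```

```bash
cat >> h.py <<'E'
np.set_printoptions(precision=2,suppress=True)
def to(X):
    s=r.sense(); from scipy.spatial.transform import Rotation as Ro
    R=Ro.from_euler('xyz',s['tcp_rot']).as_matrix()
    return R.T@(np.array(X,float)-s['eef_pos'])
def st():
    s=r.sense(); print(s['clock'],s['eef_pos'],s['tcp_rot'],'F',s['contact_force'],'op',s['opening'])
def wr(n):
    c=r.calibration('wrist'); im,d=r.grab_frame('wrist'); save(n,im); np.savez(n+'.npz',im=im,d=d,c=np.array(c,dtype=object)); return c,im,d
E
python3 - <<'E'
from h import *
st(); c,im,d=wr('w1'); print(to([491.5,276.6,150])); print(proj(c,[491.5,276.6,50]),-c['R'].T@c['t'])
E
```

```text
1.7667 [442.3  332.09 230.95] [-3.14  0.    1.77] F [ 0.5  -0.34  0.64] op 0.9984663016885373
[-64.22  37.08  80.99]
[354.38 230.56] [428.17 403.   374.36]
```

View pics/w1.png

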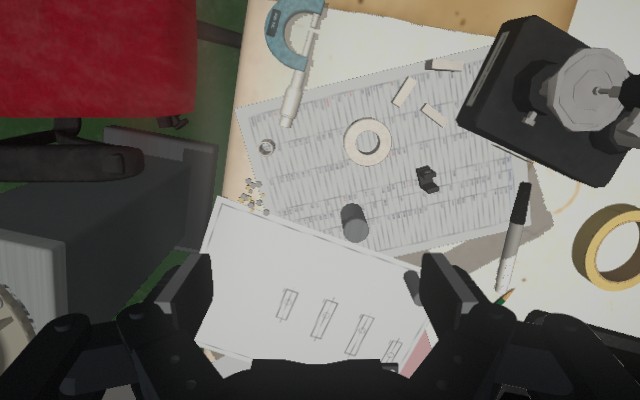

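Emit:
{"api": "jog_arm", "payload": {
  "moves": [
    {"grip": -0.3, "translation": [-0.02, 0.012, 0.02], "twist": [0, 0, 0]},
    {"grip": -0.3, "translation": [-0.02, 0.012, 0.03], "twist": [0, 0, 0]},
    {"grip": -0.3, "translation": [-0.024, 0.013, 0.03], "twist": [0, 0, 0]},
    {"grip": -0.3, "translation": [0, 0, 0.03], "twist": [0, 0, 0]},
    {"grip": -0.3, "translation": [0, 0, 0], "twist": [0, 0, 0]}
  ]
}}

```text
clock: 2.23
eef_pos: [488.9, 274.1, 116.1]
tcp_rot: [-3.133, 0.003, 1.773]
contact_force: [-1.1, -0.9, -0.4]
opening: 0.652
```

```bash
python3 - <<'E'
from h import *
st(); c,im,d=wr('w2'); print(to([491.5,276.6,23])); print(proj(c,[491.5,276.6,50]))
E
```

```text
2.2333 [488.91 274.09 116.11] [-3.13  0.    1.77] F [-1.1  -0.91 -0.41] op 0.6524744419338534
[ 1.02  2.67 95.75]
[322.03 203.93]
```

View pics/w2.png

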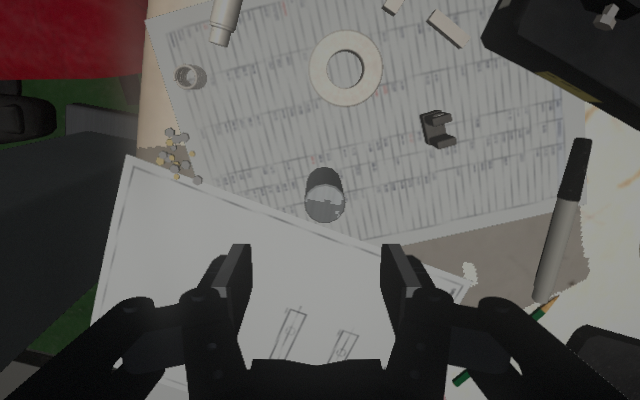

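Emit:
{"api": "jog_arm", "payload": {
  "moves": [
    {"grip": -0.3, "translation": [0.001, 0.003, 0.025], "twist": [0, 0, 0]},
    {"grip": -0.3, "translation": [0, 0, 0.025], "twist": [0, 0, 0]},
    {"grip": -0.3, "translation": [0, 0, 0.025], "twist": [0, 0, 0]},
    {"grip": -0.3, "translation": [0, 0, 0.017], "twist": [0, 0, 0]},
    {"grip": -0.3, "translation": [0, 0, 0], "twist": [0, 0, 0]},
    {"grip": -0.3, "translation": [0, 0, 0], "twist": [0, 0, 0]}
  ]
}}

```text
clock: 2.78
eef_pos: [494.4, 279.3, 30.4]
tcp_rot: [3.141, -0.0, 1.773]
contact_force: [-0.1, 0.5, 0.5]
opening: 0.647
```

```bash
python3 - <<'E'
from h import *
st(); c,im,d=wr('w3'); print(to([491.5,276.6,23])); print(proj(c,[491.5,276.6,50]))
E
```

```text
2.7833 [494.39 279.3   30.41] [ 3.14 -0.    1.77] F [-0.1   0.5   0.53] op 0.6466536454359699
[-2.2  -4.1   8.12]
[307.83 283.03]
```

View pics/w3.png

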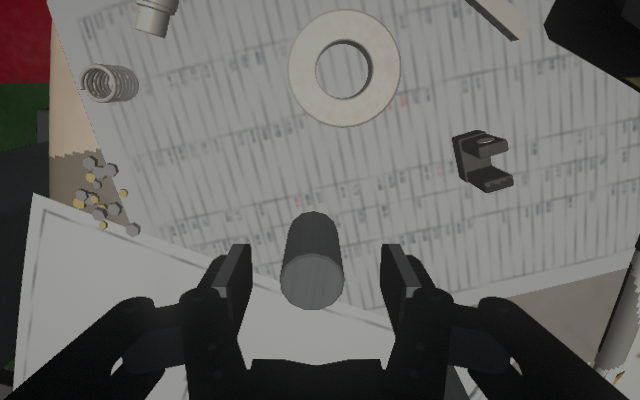

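Emit:
{"api": "jog_arm", "payload": {
  "moves": [
    {"grip": -0.3, "translation": [-0.002, -0.002, 0.007], "twist": [0, 0, 0]},
    {"grip": -0.3, "translation": [0, 0, 0], "twist": [0, 0, 0]},
    {"grip": 0.1, "translation": [0, 0, 0], "twist": [0, 0, 0]},
    {"grip": 0.3, "translation": [0, 0, 0], "twist": [0, 0, 0]},
    {"grip": 1, "translation": [0, 0, 0], "twist": [0, 0, 0]},
    {"grip": 1, "translation": [0, 0, 0], "twist": [0, 0, 0]},
    {"grip": 1, "translation": [0, 0, 0], "twist": [0, 0, 0]},
    {"grip": 1, "translation": [0, 0, 0], "twist": [0, 0, 0]}
  ],
  "squeeze": 40
}}

```text
clock: 3.5
eef_pos: [493.0, 276.3, 22.9]
tcp_rot: [3.141, -0.0, 1.771]
contact_force: [-1.1, -0.5, 6.8]
opening: 0.291
```

```bash
python3 - <<'E'
from h import *
st(); c,im,d=wr('w4')
E
```

```text
3.5 [493.04 276.27  22.92] [ 3.14 -0.    1.77] F [-1.07 -0.51  6.8 ] op 0.2913632804537806
```

View pics/w4.png

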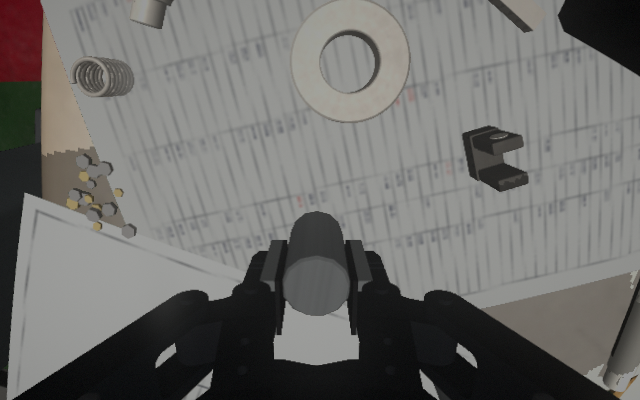

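```bash
python3 - <<'E'
from h import *
w=np.load('w4.npz',allow_pickle=True); c=w['c'].item(); print(onz(c,(316.5,285),50)); st()
E
```

```text
[492.7  277.83  50.  ]
3.55 [493.04 276.27  22.95] [ 3.14 -0.    1.77] F [-1.5  -1.15  6.63] op 0.28716460176502645
```

Emit:
{"api": "jog_arm", "payload": {
  "moves": [
    {"grip": 1, "translation": [0, 0, -0.01], "twist": [0, 0, 0]},
    {"grip": 1, "translation": [0, 0, -0.03], "twist": [0, 0, 0]},
    {"grip": 1, "translation": [0, 0, -0.04], "twist": [0, 0, 0]},
    {"grip": 1, "translation": [0, 0, -0.04], "twist": [0, 0, 0]},
    {"grip": 1, "translation": [0, 0, -0.02], "twist": [0, 0, 0]},
    {"grip": 1, "translation": [0, 0, 0], "twist": [0, 0, 0]}
  ]
}}

```text
clock: 4.05
eef_pos: [495.4, 277.6, 168.1]
tcp_rot: [3.133, -0.003, 1.771]
contact_force: [0.6, 0.6, -0.7]
opening: 0.29
```

```bash
python3 - <<'E'
from h import *
st(); c,im,d=wr('w5'); print(to([559,-6,163]))
E
```

```text
4.05 [495.35 277.59 168.08] [ 3.13 -0.    1.77] F [ 0.62  0.6  -0.66] op 0.28979002042508556
[-290.14    7.36    1.91]
```

View pics/w5.png

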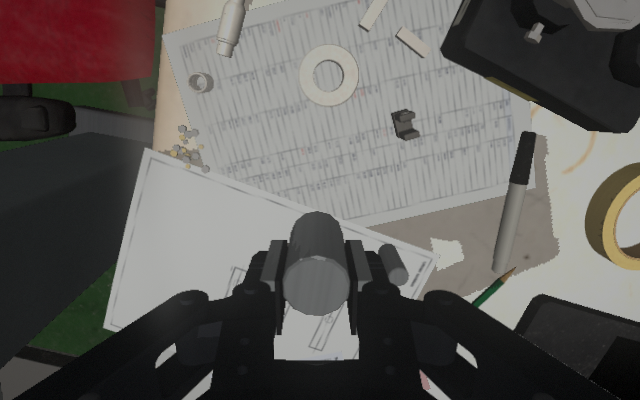

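Emit:
{"api": "jog_arm", "payload": {
  "moves": [
    {"grip": 1, "translation": [-0.03, 0.001, 0], "twist": [0, 0, 0]},
    {"grip": 1, "translation": [-0.03, 0.001, 0], "twist": [0, 0, 0]},
    {"grip": 1, "translation": [-0.03, 0.001, 0], "twist": [0, 0, 0]},
    {"grip": 1, "translation": [-0.03, 0.001, 0], "twist": [0, 0, 0]},
    {"grip": 1, "translation": [-0.03, 0.001, 0], "twist": [0, 0, 0]},
    {"grip": 1, "translation": [-0.03, 0.001, 0], "twist": [0, 0, 0]},
    {"grip": 1, "translation": [-0.03, 0.001, 0], "twist": [0, 0, 0]},
    {"grip": 1, "translation": [-0.03, 0, 0], "twist": [0, 0, 0]},
    {"grip": 1, "translation": [-0.03, 0, 0], "twist": [0, 0, 0]},
    {"grip": 1, "translation": [-0.02, 0, 0], "twist": [0, 0, 0]}
  ]
}}

```text
clock: 4.93
eef_pos: [556.2, -9.1, 160.7]
tcp_rot: [-3.139, -0.0, 1.77]
contact_force: [-0.4, -0.5, -1.5]
opening: 0.288
```

Emit:
{"api": "jog_arm", "payload": {
  "moves": [
    {"grip": 1, "translation": [0, 0, 0.03], "twist": [0, 0, 0]},
    {"grip": 1, "translation": [0, 0, 0.03], "twist": [0, 0, 0]},
    {"grip": 1, "translation": [0, 0, 0], "twist": [0, 0, 0]},
    {"grip": 1, "translation": [0, 0, 0], "twist": [0, 0, 0]}
  ]
}}

```text
clock: 5.27
eef_pos: [554.8, -6.8, 100.2]
tcp_rot: [-3.136, -0.001, 1.771]
contact_force: [-0.1, -0.4, -1.4]
opening: 0.288
```

```bash
python3 - <<'E'
from h import *
st(); c,im,d=wr('w6'); print(to([559,-6,31]))
im,d=r.grab_frame('top'); save('top6',cv2.resize(im[140:260,330:460],None,fx=5,fy=5,interpolation=cv2.INTER_CUBIC))
im,d=r.grab_frame('scene'); save('sc6',cv2.resize(im[165:310,335:505],None,fx=4,fy=4,interpolation=cv2.INTER_CUBIC))
E
```

```text
5.2667 [554.78  -6.76 100.16] [-3.14 -0.    1.77] F [-0.07 -0.37 -1.41] op 0.2883894225902539
[ 0.01  2.91 70.78]
```

View pics/w6.png

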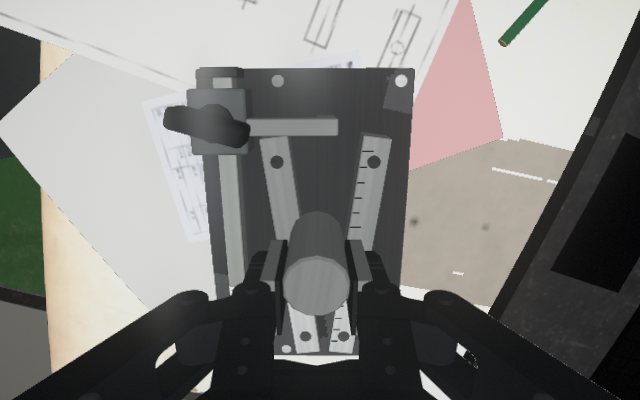

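View pics/top6.png

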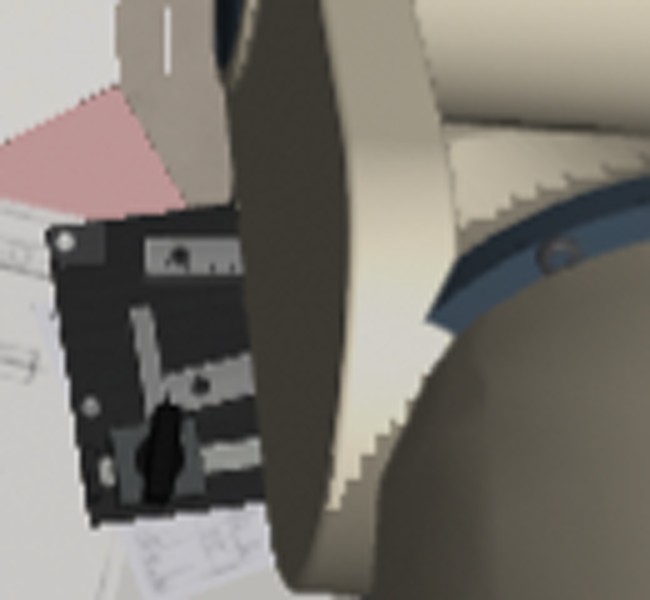

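View pics/sc6.png

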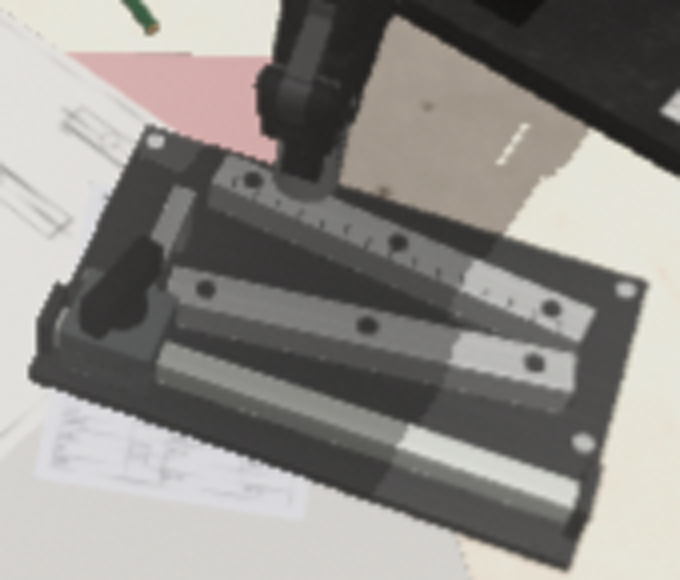

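```bash
python3 - <<'E'
import numpy as np,cv2
a=np.load('w6.npz',allow_pickle=True)['im'][:,:,::-1]
cv2.imwrite('pics/w6z.png',cv2.resize(a[60:240,185:425],None,fx=3.3,fy=3.3,interpolation=cv2.INTER_CUBIC))
E
```

```text
(no output)
```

View pics/w6z.png

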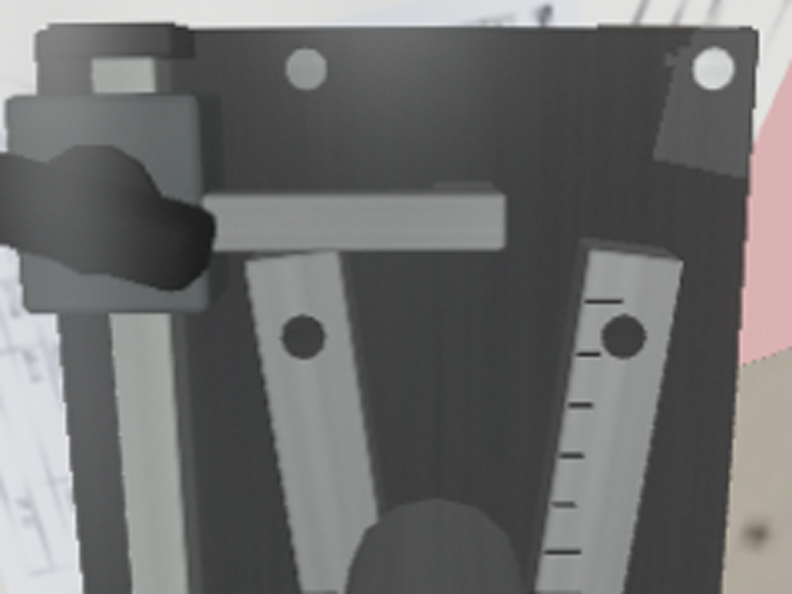

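```bash
python3 - <<'E'
from h import *
w=np.load('w6.npz',allow_pickle=True); c=w['c'].item()
k=lambda x,y:((x+.5)/3.3+185-.5,(y+.5)/3.3+60-.5)
P=lambda x,y,z=26:onz(c,k(x,y),z)[:2]
th=np.radians(-78.5);ex=np.array([np.cos(th),np.sin(th)]);ey=np.array([-ex[1],ex[0]])
O=np.array([568,-50.])
G=lambda p:np.array([(p-O)@ex,(p-O)@ey])
for n,pts in dict(Lin=[(340,252),(380,505)],Rin=[(590,248),(540,592)],Lout=[(247,262),(303,590)],Rout=[(683,262),(626,590)]).items():
    g=[G(P(*p)) for p in pts]; d=g[1]-g[0]; print(n,g,'slope',d[1]/d[0])
print('corner plate TR',G(P(757,28,8)),'expect -130 57'); print('plate right edge lower',G(P(722,592,8)))
print('arm right end (face top z38)',G(P(505,250,38)),G(P(505,193,38)))
print('knob bar ends z66',G(P(0,185,66)),G(P(210,255,66)))
print('scr', [G(P(*p,8)) for p in((306,69),(713,69))])
E
```

```text
Lin [array([-88.08, -22.09]), array([-38.53, -15.38])] slope 0.13547676372357234
Rin [array([-88.83,  24.03]), array([-19.99,  16.5 ])] slope -0.1093678612228259
Lout [array([-86.28, -39.4 ]), array([-20.35, -31.14])] slope 0.12530884513118656
Rout [array([-86.3 ,  41.38]), array([-20.41,  33.79])] slope -0.11522203209947611
corner plate TR [-128.79   57.01] expect -130 57
plate right edge lower [-11.88  57.94]
arm right end (face top z38) [-90.01   7.69] [-99.82   7.54]
knob bar ends z66 [-103.75  -69.66] [-93.02 -38.41]
scr [array([-120.97,  -29.43]), array([-121.1 ,   48.96])]
```

Emit:
{"api": "jog_arm", "payload": {
  "moves": [
    {"grip": 1, "translation": [-0.0025, 0.005, 0.01], "twist": [0, 0, 0]},
    {"grip": 1, "translation": [0, 0, 0.02], "twist": [0, 0, 0]},
    {"grip": 1, "translation": [0, 0, 0], "twist": [0, 0, 0]},
    {"grip": 1, "translation": [0, 0, 0], "twist": [0, 0, 0]},
    {"grip": 1, "translation": [0, 0, 0], "twist": [0, 0, 0]}
  ]
}}

```text
clock: 5.83
eef_pos: [563.0, -8.1, 72.9]
tcp_rot: [3.141, 0.0, 1.771]
contact_force: [0.3, -0.7, -0.9]
opening: 0.287
```

```bash
python3 - <<'E'
from h import *
st(); c,im,d=wr('w7'); print(to([560.5,-8.3,31]))
save('w7z',cv2.resize(im[60:340,200:420],None,fx=2.1,fy=2.1,interpolation=cv2.INTER_CUBIC))
E
```

```text
5.8333 [562.98  -8.07  72.91] [3.14 0.   1.77] F [ 0.29 -0.66 -0.85] op 0.28697241216348013
[ 0.36 -2.7  42.13]
```

View pics/w7z.png

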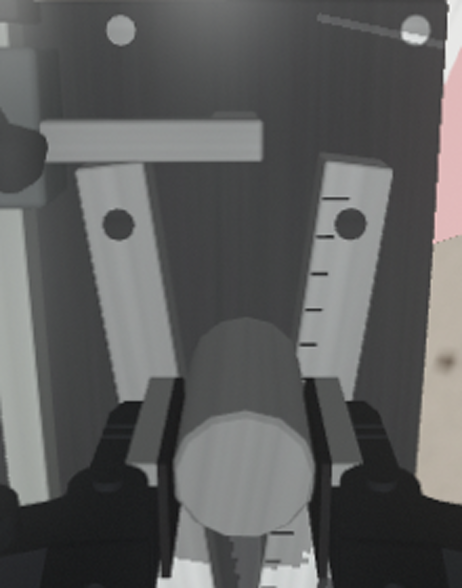

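```bash
python3 - <<'E'
from h import *
w=np.load('w7.npz',allow_pickle=True); c=w['c'].item()
k=lambda x,y:((x+.5)/2.1+200-.5,(y+.5)/2.1+60-.5)
P=lambda x,y,z=26:onz(c,k(x,y),z)[:2]
th=np.radians(-78.5);ex=np.array([np.cos(th),np.sin(th)]);ey=np.array([-ex[1],ex[0]])
O=np.array([569.3,-51.])
G=lambda p:np.array([(p-O)@ex,(p-O)@ey])
for n,pts in dict(Lin=[(146,165),(178,355)],Rin=[(326,157),(301,330)],Lout=[(77,172),(120,395)],Rout=[(392,172),(355,398)]).items():
    g=[G(P(*p)) for p in pts]; d=g[1]-g[0]; print(n,g,'slope',d[1]/d[0])
print('pin top',P(245,473,100),G(P(245,473,100)),'tcp',G(r.sense()['eef_pos'][:2]))
E
```

```text
Lin [array([-88.77, -22.68]), array([-36.79, -15.87])] slope 0.13100235597238563
Rin [array([-90.75,  23.01]), array([-44.06,  17.64])] slope -0.11514068763479722
Lout [array([-87.06, -40.42]), array([-24.74, -32.41])] slope 0.12852555659055984
Rout [array([-86.97,  40.01]), array([-23.76,  33.19])] slope -0.10784297977082015
pin top [562.61  -6.51] [-44.93   2.31] tcp [-43.25   2.54]
```

Emit:
{"api": "jog_arm", "payload": {
  "moves": [
    {"grip": 1, "translation": [0, -0.002, 0], "twist": [0, 0, 0]},
    {"grip": 1, "translation": [0, 0, 0.01], "twist": [0, 0, 0]},
    {"grip": 1, "translation": [0, 0, 0.01], "twist": [0, 0, 0]},
    {"grip": 1, "translation": [0, 0, 0.01], "twist": [0, 0, 0]},
    {"grip": 1, "translation": [0, 0, 0.007], "twist": [0, 0, 0]},
    {"grip": 1, "translation": [0, 0, 0], "twist": [0, 0, 0]},
    {"grip": 1, "translation": [0, 0, 0], "twist": [0, 0, 0]},
    {"grip": 1, "translation": [0, 0, 0], "twist": [0, 0, 0]}
  ]
}}

```text
clock: 6.55
eef_pos: [560.7, -8.6, 35.2]
tcp_rot: [-3.141, -0.0, 1.771]
contact_force: [-0.7, -0.2, -1.6]
opening: 0.292
```

```bash
python3 - <<'E'
from h import *
st(); c,im,d=wr('w8')
save('w8z',cv2.resize(im[60:340,200:420],None,fx=2.1,fy=2.1,interpolation=cv2.INTER_CUBIC))
im,d=r.grab_frame('scene'); save('sc8',cv2.resize(im[165:310,335:505],None,fx=4,fy=4,interpolation=cv2.INTER_CUBIC))
E
```

```text
6.55 [560.67  -8.59  35.18] [-3.14 -0.    1.77] F [-0.72 -0.17 -1.59] op 0.2919478911936272
```

View pics/w8z.png

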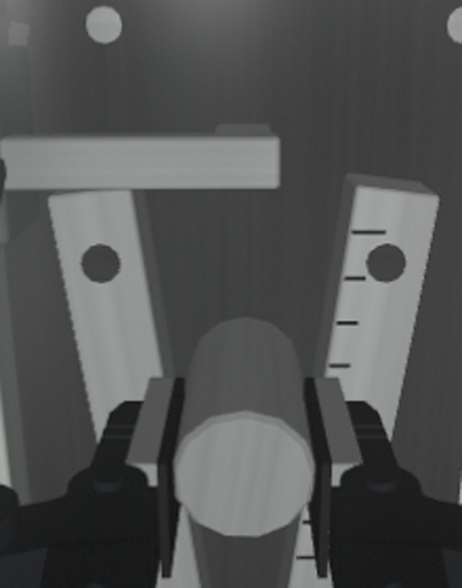

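View pics/sc8.png

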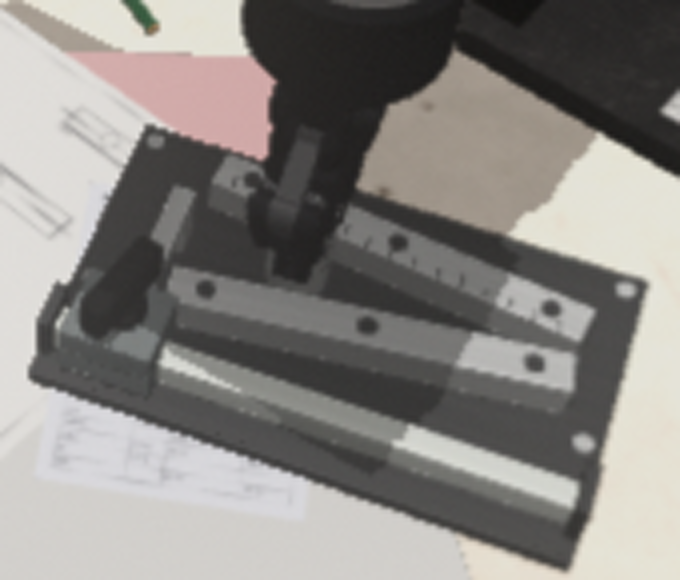

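Emit:
{"api": "jog_arm", "payload": {
  "moves": [
    {"grip": 1, "translation": [0, 0, 0.002], "twist": [0, 0, 0]},
    {"grip": 1, "translation": [0, 0, 0.002], "twist": [0, 0, 0]},
    {"grip": 1, "translation": [0, 0, 0], "twist": [0, 0, 0]},
    {"grip": 1, "translation": [0, 0, 0], "twist": [0, 0, 0]}
  ]
}}

```text
clock: 6.98
eef_pos: [560.5, -8.6, 31.2]
tcp_rot: [-3.141, -0.0, 1.771]
contact_force: [-0.3, 0.5, -1.6]
opening: 0.292
```

Emit:
{"api": "jog_arm", "payload": {
  "moves": [
    {"grip": 1, "translation": [0, 0, 0.0007], "twist": [0, 0, 0]},
    {"grip": 1, "translation": [0, 0, 0], "twist": [0, 0, 0]},
    {"grip": 1, "translation": [0, 0, 0], "twist": [0, 0, 0]}
  ]
}}

```text
clock: 7.23
eef_pos: [560.7, -8.6, 31.0]
tcp_rot: [3.141, 0.0, 1.771]
contact_force: [-1.3, 0.7, 4.3]
opening: 0.289
```

Emit:
{"api": "jog_arm", "payload": {
  "moves": [
    {"grip": 0.38, "translation": [0, 0, 0], "twist": [0, 0, 0]},
    {"grip": 0.3, "translation": [0, 0, 0], "twist": [0, 0, 0]},
    {"grip": 0.2, "translation": [0, 0, 0], "twist": [0, 0, 0]},
    {"grip": 0.0, "translation": [0, 0, 0], "twist": [0, 0, 0]},
    {"grip": -0.1, "translation": [0, 0, 0], "twist": [0, 0, 0]},
    {"grip": -0.1, "translation": [0, 0, 0], "twist": [0, 0, 0]}
  ]
}}

```text
clock: 7.73
eef_pos: [560.6, -8.6, 30.5]
tcp_rot: [-3.142, -0.0, 1.771]
contact_force: [-0.4, -1.1, -0.2]
opening: 0.554
```

```bash
python3 - <<'E'
from h import *
st(); c,im,d=wr('w9')
save('w9z',cv2.resize(im[60:340,200:420],None,fx=2.1,fy=2.1,interpolation=cv2.INTER_CUBIC))
E
```

```text
7.7333 [560.6   -8.59  30.52] [-3.14 -0.    1.77] F [-0.42 -1.12 -0.24] op 0.5535942092689033
```

View pics/w9z.png

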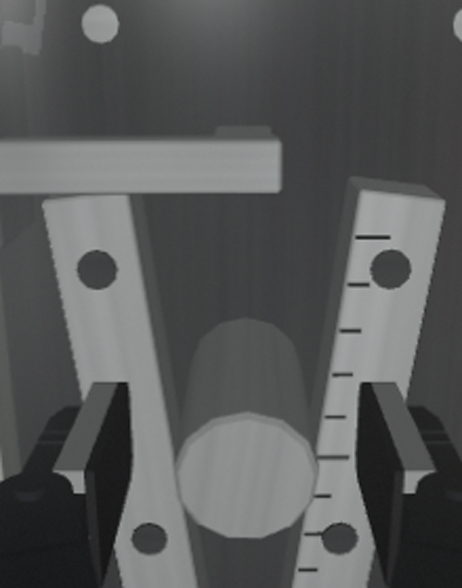

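Emit:
{"api": "jog_arm", "payload": {
  "moves": [
    {"grip": -0.1, "translation": [0, 0, -0.02], "twist": [0, 0, 0]},
    {"grip": -0.1, "translation": [0, 0, -0.03], "twist": [0, 0, 0]},
    {"grip": -0.1, "translation": [0, 0, -0.04], "twist": [0, 0, 0]},
    {"grip": -0.1, "translation": [0, -0.03, -0.02], "twist": [0, 0, 0]},
    {"grip": -0.1, "translation": [0, -0.03, 0], "twist": [0, 0, 0]},
    {"grip": -0.1, "translation": [0, 0, 0], "twist": [0, 0, 0]},
    {"grip": -0.1, "translation": [0, 0, 0], "twist": [0, 0, 0]}
  ]
}}

```text
clock: 8.37
eef_pos: [500.7, -20.7, 141.0]
tcp_rot: [3.141, 0.0, 1.77]
contact_force: [0.5, 0.6, 0.0]
opening: 0.551
```

```bash
python3 - <<'E'
from h import *
st(); c,im,d=wr('w10')
save('w10z',cv2.resize(im[0:300,180:480],None,fx=2,fy=2,interpolation=cv2.INTER_CUBIC))
E
```

```text
8.3667 [500.74 -20.67 140.99] [3.14 0.   1.77] F [0.54 0.55 0.03] op 0.5514002078028124
```

View pics/w10z.png

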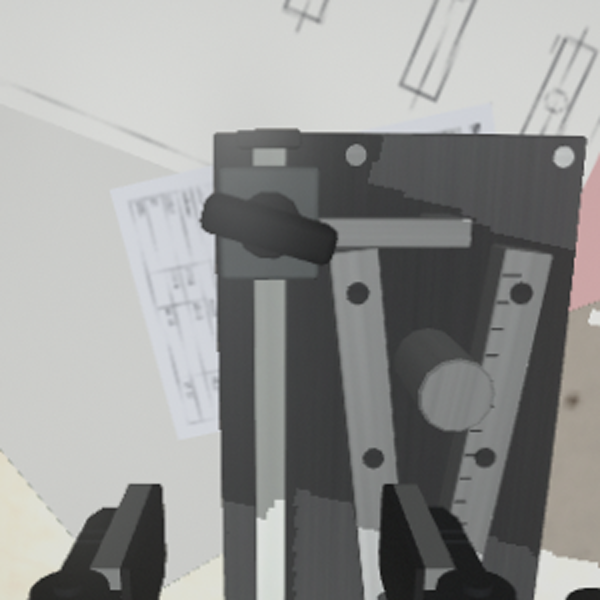

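```bash
python3 - <<'E'
from h import *
w=np.load('w10.npz',allow_pickle=True); c=w['c'].item(); im=w['im']
g=cv2.cvtColor(im,cv2.COLOR_RGB2GRAY)
z=cv2.resize(g[80:150,270:360],None,fx=8,fy=8,interpolation=cv2.INTER_CUBIC)
cv2.imwrite('pics/w10k.png',cv2.convertScaleAbs(z,alpha=2.5))
d=w['d'][80:150,270:360]
cz=-(c['R'].T@c['t']); 
# height from depth
H=np.zeros(d.shape)
for i in range(d.shape[0]):
  for j in range(d.shape[1]):
    o,dd=ray(c,(270+j,80+i)); H[i,j]=(o+dd*d[i,j])[2]
m=((H>58)&(H<75)).astype(np.uint8)
print(m.sum(),np.median(H[m>0]))
n,l,s,ce=cv2.connectedComponentsWithStats(m); k=1+s[1:,4].argmax()
ys,xs=np.where(l==k)
P=np.array([onz(c,(270+x,80+y),66)[:2] for x,y in zip(xs,ys)])
rc=cv2.minAreaRect(P.astype(np.float32)); print(rc, cv2.boxPoints(rc))
th=np.radians(-78.2);ex=np.array([np.cos(th),np.sin(th)]);ey=np.array([-ex[1],ex[0]]);O=np.array([569.3,-51.])
print(((np.array(rc[0])-O)@ex,(np.array(rc[0])-O)@ey))
u=np.linalg.svd(P-P.mean(0))[2][0] if len(P)<3000 else 0; print(P.mean(0),np.degrees(np.arctan2(u[1],u[0])))
E
```

```text
1367 66.39089865477962
((488.4468994140625, 34.03845977783203), (12.255226135253906, 41.1169548034668), 85.35275268554688) [[467.46  29.6 ]
 [508.44  26.27]
 [509.43  38.48]
 [468.45  41.81]]
(np.float64(-99.77551491603336), np.float64(-61.75443416456892))
[488.33  34.06] -4.424054464712558
```

View pics/w10k.png

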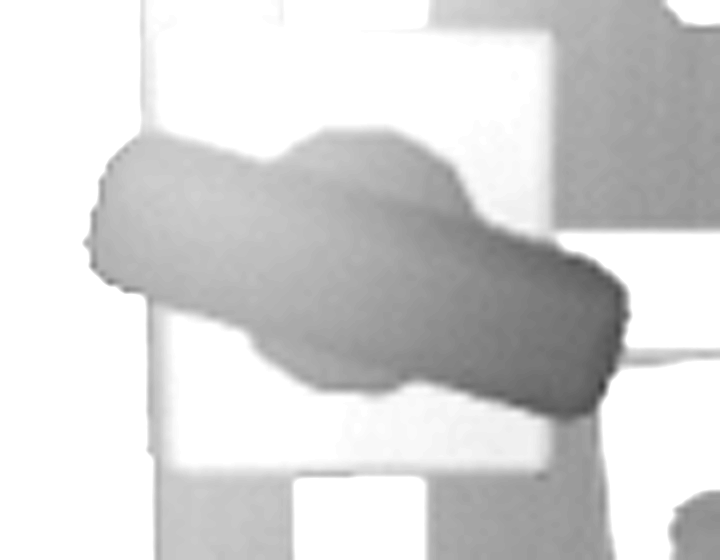

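Emit:
{"api": "jog_arm", "payload": {
  "moves": [
    {"grip": -0.1, "translation": [0, 0, 0], "twist": [0, 0, -0.12]},
    {"grip": -0.1, "translation": [0, 0, 0], "twist": [0, 0, -0.12]},
    {"grip": -0.1, "translation": [0, 0, 0], "twist": [0, 0, -0.12]},
    {"grip": -0.1, "translation": [0, 0, 0], "twist": [0, 0, -0.12]},
    {"grip": -0.1, "translation": [0, 0, 0], "twist": [0, 0, -0.12]},
    {"grip": -0.1, "translation": [0, 0, 0], "twist": [0, 0, -0.12]},
    {"grip": -0.1, "translation": [0, 0, 0], "twist": [0, 0, -0.12]},
    {"grip": -0.1, "translation": [0, 0, 0], "twist": [0, 0, -0.12]},
    {"grip": -0.1, "translation": [0, 0, 0], "twist": [0, 0, -0.12]},
    {"grip": -0.1, "translation": [0, 0, 0], "twist": [0, 0, -0.12]}
  ]
}}

```text
clock: 9.25
eef_pos: [502.9, -20.3, 140.0]
tcp_rot: [3.142, -0.0, 2.977]
contact_force: [0.4, 0.1, 0.4]
opening: 0.553
```

Emit:
{"api": "jog_arm", "payload": {
  "moves": [
    {"grip": -0.1, "translation": [0, 0, 0], "twist": [0, 0, -0.093]},
    {"grip": -0.1, "translation": [0, 0, 0], "twist": [0, 0, 0]},
    {"grip": -0.1, "translation": [0, 0, 0], "twist": [0, 0, 0]}
  ]
}}

```text
clock: 9.5
eef_pos: [502.5, -20.3, 140.1]
tcp_rot: [3.142, -0.0, 3.061]
contact_force: [-0.7, 0.6, -0.2]
opening: 0.555
```

```bash
python3 - <<'E'
from h import *
st(); print(to([488.4,34,49]))
E
```

```text
9.5 [502.49 -20.33 140.14] [ 3.14 -0.    3.06] F [-0.69  0.57 -0.19] op 0.5548660596706708
[18.39 53.01 91.15]
```

Emit:
{"api": "jog_arm", "payload": {
  "moves": [
    {"grip": -0.1, "translation": [0.009, 0.026, 0], "twist": [0, 0, 0]},
    {"grip": -0.1, "translation": [0.009, 0.027, 0.01], "twist": [0, 0, 0]},
    {"grip": -0.1, "translation": [0, 0, 0.03], "twist": [0, 0, 0]},
    {"grip": -0.1, "translation": [0, 0, 0.01], "twist": [0, 0, 0]},
    {"grip": -0.1, "translation": [0, 0, 0], "twist": [0, 0, 0]},
    {"grip": -0.1, "translation": [0, 0, 0], "twist": [0, 0, 0]}
  ]
}}

```text
clock: 10.0
eef_pos: [487.9, 33.4, 90.3]
tcp_rot: [-3.141, -0.002, 3.062]
contact_force: [0.3, 0.2, -0.2]
opening: 0.55
```

```bash
python3 - <<'E'
from h import *
st(); print(to([488.4,34,49])); c,im,d=wr('w11'); print(proj(c,[488.4,34,66]))
E
```

```text
10.0 [487.87  33.39  90.3 ] [-3.14 -0.    3.06] F [ 0.32  0.17 -0.22] op 0.5503126371751325
[-0.55  0.66 41.3 ]
[318.81 236.3 ]
```

View pics/w11.png

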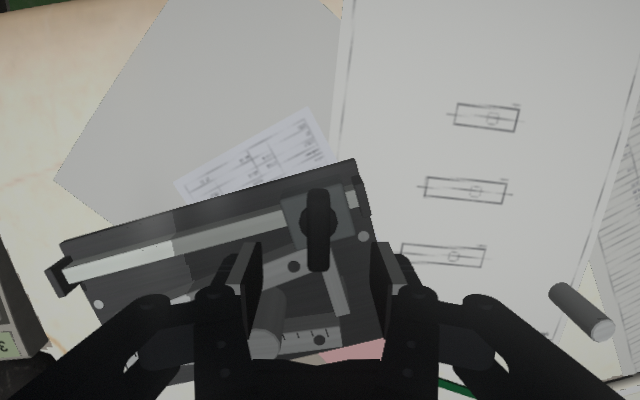

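Emit:
{"api": "jog_arm", "payload": {
  "moves": [
    {"grip": -0.1, "translation": [0, 0, 0.015], "twist": [0, 0, 0]},
    {"grip": -0.1, "translation": [0, 0, 0.015], "twist": [0, 0, 0]},
    {"grip": -0.1, "translation": [0, 0, 0.01], "twist": [0, 0, 0]},
    {"grip": -0.1, "translation": [0, 0, 0], "twist": [0, 0, 0]},
    {"grip": -0.1, "translation": [0, 0, 0], "twist": [0, 0, 0]},
    {"grip": -0.1, "translation": [0, 0, 0], "twist": [0, 0, 0]}
  ]
}}

```text
clock: 10.55
eef_pos: [488.6, 33.6, 51.4]
tcp_rot: [3.141, 0.001, 3.063]
contact_force: [-0.0, -0.0, 0.7]
opening: 0.548
```

```bash
python3 - <<'E'
from h import *
st(); print(to([488.4,34,49])); c,im,d=wr('w12'); print(proj(c,[488.4,34,66]))
E
```

```text
10.55 [488.59  33.6   51.36] [3.14 0.   3.06] F [-0.01 -0.03  0.7 ] op 0.5483175935235329
[0.22 0.39 2.36]
[318.99 273.32]
```

View pics/w12.png

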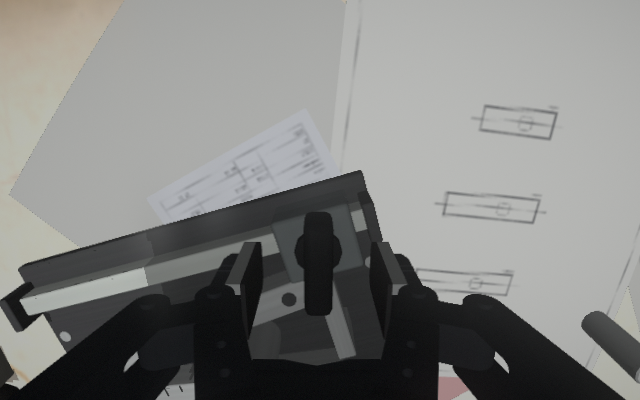

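Emit:
{"api": "jog_arm", "payload": {
  "moves": [
    {"grip": 0.2, "translation": [0, 0, 0.0015], "twist": [0, 0, 0]},
    {"grip": 0.5, "translation": [0, 0, 0], "twist": [0, 0, 0]},
    {"grip": 0.6, "translation": [0, 0, 0], "twist": [0, 0, 0]},
    {"grip": 1, "translation": [0, 0, 0], "twist": [0, 0, 0]},
    {"grip": 1, "translation": [0, 0, 0], "twist": [0, 0, 0]},
    {"grip": 1, "translation": [0, 0, 0], "twist": [0, 0, 0]},
    {"grip": 1, "translation": [0, 0, 0], "twist": [0, 0, 0]}
  ],
  "squeeze": 50
}}

```text
clock: 11.18
eef_pos: [488.3, 33.8, 49.5]
tcp_rot: [3.142, 0.001, 3.064]
contact_force: [-1.4, 0.0, 6.1]
opening: 0.126
```

Emit:
{"api": "jog_arm", "payload": {
  "moves": [
    {"grip": 1, "translation": [-0.0014, -0.0048, 0], "twist": [0, 0, 0]},
    {"grip": 1, "translation": [-0.0014, -0.0048, 0], "twist": [0, 0, 0]},
    {"grip": 1, "translation": [-0.0014, -0.0048, 0], "twist": [0, 0, 0]},
    {"grip": 1, "translation": [-0.0014, -0.0048, 0], "twist": [0, 0, 0]},
    {"grip": 1, "translation": [-0.0014, -0.0048, 0], "twist": [0, 0, 0]},
    {"grip": 1, "translation": [-0.0014, -0.0048, 0], "twist": [0, 0, 0]}
  ]
}}

```text
clock: 11.68
eef_pos: [494.3, 4.4, 49.5]
tcp_rot: [3.141, 0.0, 3.064]
contact_force: [-1.1, 1.9, 6.2]
opening: 0.124
```

```bash
python3 - <<'E'
from h import *
st(); im,d=r.grab_frame('scene'); save('sc13',cv2.resize(im[165:310,335:505],None,fx=4,fy=4,interpolation=cv2.INTER_CUBIC))
E
```

```text
11.6833 [494.32   4.37  49.46] [3.14 0.   3.06] F [-1.07  1.87  6.24] op 0.12413768695534233
```

View pics/sc13.png

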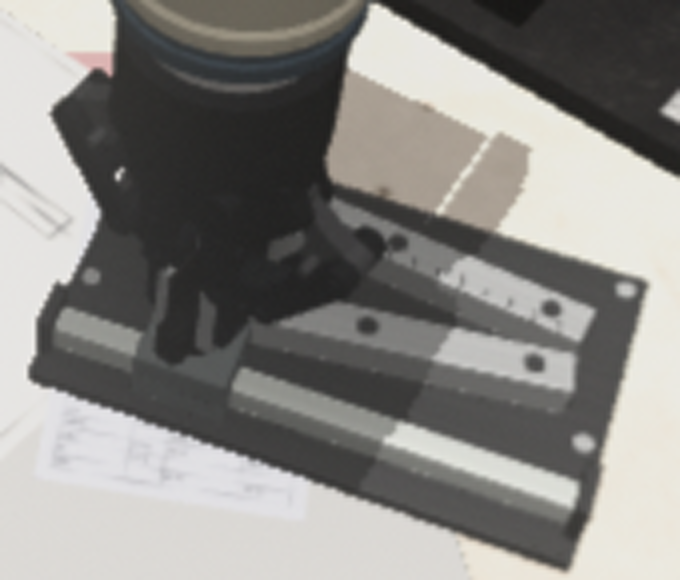

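Emit:
{"api": "jog_arm", "payload": {
  "moves": [
    {"grip": 1, "translation": [-0.0008, -0.0029, 0], "twist": [0, 0, 0]},
    {"grip": 1, "translation": [-0.0008, -0.0029, 0], "twist": [0, 0, 0]},
    {"grip": 1, "translation": [-0.0008, -0.0029, 0], "twist": [0, 0, 0]},
    {"grip": 1, "translation": [-0.0008, -0.0029, 0], "twist": [0, 0, 0]},
    {"grip": 1, "translation": [-0.0008, -0.0029, 0], "twist": [0, 0, 0]},
    {"grip": 1, "translation": [-0.0008, -0.0029, 0], "twist": [0, 0, 0]},
    {"grip": 1, "translation": [-0.0008, -0.0029, 0], "twist": [0, 0, 0]},
    {"grip": 1, "translation": [-0.0008, -0.0029, 0], "twist": [0, 0, 0]}
  ]
}}

```text
clock: 12.4
eef_pos: [499.1, -19.1, 49.5]
tcp_rot: [3.141, 0.001, 3.064]
contact_force: [-0.5, 2.5, 5.4]
opening: 0.128
```

```bash
python3 - <<'E'
from h import *
st(); c,im,d=wr('w14')
save('w14z',cv2.resize(im[150:400,170:470],None,fx=2.4,fy=2.4,interpolation=cv2.INTER_CUBIC))
im,d=r.grab_frame('scene'); save('sc14',cv2.resize(im[165:310,335:505],None,fx=4,fy=4,interpolation=cv2.INTER_CUBIC))
E
```

```text
12.4 [499.08 -19.06  49.48] [3.14 0.   3.06] F [-0.54  2.49  5.44] op 0.12819394830558126
```

View pics/sc14.png

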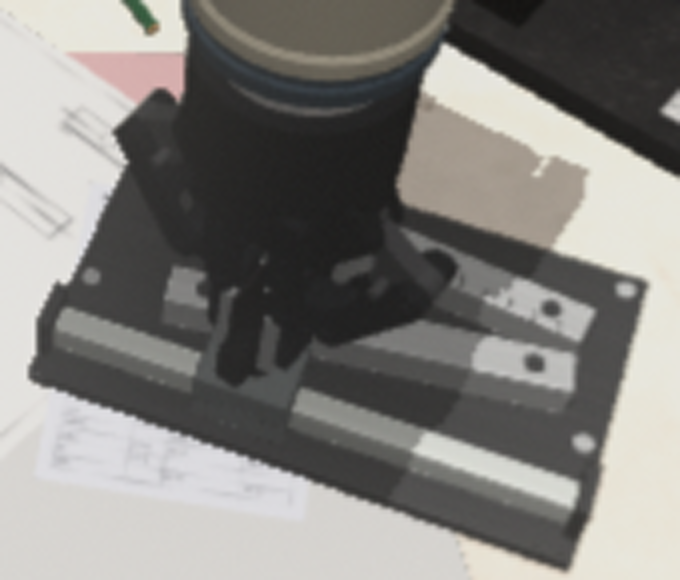

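View pics/w14z.png

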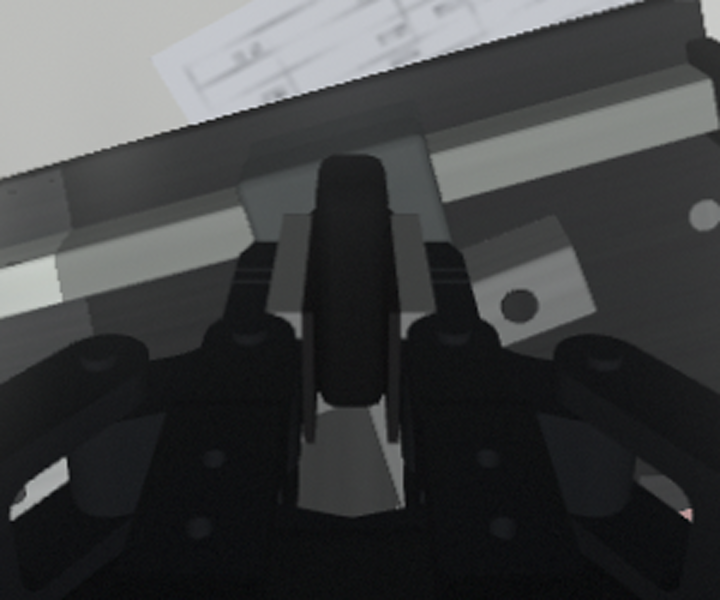

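Emit:
{"api": "jog_arm", "payload": {
  "moves": [
    {"grip": 1, "translation": [-0.0006, -0.0019, 0], "twist": [0, 0, 0]},
    {"grip": 1, "translation": [-0.0006, -0.0019, 0], "twist": [0, 0, 0]},
    {"grip": 1, "translation": [-0.0006, -0.0019, 0], "twist": [0, 0, 0]},
    {"grip": 1, "translation": [-0.0006, -0.0019, 0], "twist": [0, 0, 0]},
    {"grip": 1, "translation": [-0.0003, -0.001, 0], "twist": [0, 0, 0]},
    {"grip": 1, "translation": [0, 0, 0], "twist": [0, 0, 0]}
  ]
}}

```text
clock: 13.0
eef_pos: [500.9, -28.0, 49.5]
tcp_rot: [3.141, 0.0, 3.064]
contact_force: [-0.7, 1.1, 6.1]
opening: 0.124
```

Emit:
{"api": "jog_arm", "payload": {
  "moves": [
    {"grip": 1, "translation": [-0.0003, -0.001, 0], "twist": [0, 0, 0]},
    {"grip": 1, "translation": [-0.0003, -0.001, 0], "twist": [0, 0, 0]},
    {"grip": 1, "translation": [0, 0, 0], "twist": [0, 0, 0]}
  ]
}}

```text
clock: 13.25
eef_pos: [501.3, -29.8, 49.5]
tcp_rot: [3.141, 0.0, 3.063]
contact_force: [-1.5, 3.0, 7.0]
opening: 0.126
```

Emit:
{"api": "jog_arm", "payload": {
  "moves": [
    {"grip": 1, "translation": [-0.0003, -0.001, 0], "twist": [0, 0, 0]},
    {"grip": 1, "translation": [0, 0, 0], "twist": [0, 0, 0]}
  ]
}}

```text
clock: 13.42
eef_pos: [501.5, -30.8, 49.5]
tcp_rot: [3.141, 0.0, 3.064]
contact_force: [-1.4, 2.8, 7.5]
opening: 0.124
```

Emit:
{"api": "jog_arm", "payload": {
  "moves": [
    {"grip": 1, "translation": [-0.0003, -0.001, 0], "twist": [0, 0, 0]},
    {"grip": 1, "translation": [0, 0, 0], "twist": [0, 0, 0]}
  ]
}}

```text
clock: 13.58
eef_pos: [501.6, -31.7, 49.4]
tcp_rot: [3.141, 0.0, 3.064]
contact_force: [-0.3, 3.4, 7.2]
opening: 0.127
```

Emit:
{"api": "jog_arm", "payload": {
  "moves": [
    {"grip": 1, "translation": [-0.0003, -0.001, 0], "twist": [0, 0, 0]},
    {"grip": 1, "translation": [0, 0, 0], "twist": [0, 0, 0]}
  ]
}}

```text
clock: 13.75
eef_pos: [501.8, -32.3, 49.5]
tcp_rot: [3.14, -0.0, 3.063]
contact_force: [-1.4, 6.9, 7.6]
opening: 0.128
```

Emit:
{"api": "jog_arm", "payload": {
  "moves": [
    {"grip": 1, "translation": [-0.0003, -0.001, 0], "twist": [0, 0, 0]},
    {"grip": 1, "translation": [0, 0, 0], "twist": [0, 0, 0]}
  ]
}}

```text
clock: 13.92
eef_pos: [501.9, -32.7, 49.5]
tcp_rot: [3.139, -0.001, 3.063]
contact_force: [-1.4, 11.5, 8.4]
opening: 0.124
```

Emit:
{"api": "jog_arm", "payload": {
  "moves": [
    {"grip": 1, "translation": [-0.0003, -0.001, 0], "twist": [0, 0, 0]},
    {"grip": 1, "translation": [0, 0, 0], "twist": [0, 0, 0]}
  ]
}}

```text
clock: 14.08
eef_pos: [501.9, -33.1, 49.4]
tcp_rot: [3.139, -0.001, 3.062]
contact_force: [-2.1, 16.3, 10.2]
opening: 0.126
```

Emit:
{"api": "jog_arm", "payload": {
  "moves": [
    {"grip": 1, "translation": [0.0001, 0.0004, 0], "twist": [0, 0, 0]},
    {"grip": 1, "translation": [0, 0, 0], "twist": [0, 0, 0.09]},
    {"grip": 1, "translation": [0, 0, 0], "twist": [0, 0, 0.09]},
    {"grip": 1, "translation": [0, 0, 0], "twist": [0, 0, 0.09]},
    {"grip": 1, "translation": [0, 0, 0], "twist": [0, 0, 0.09]},
    {"grip": 1, "translation": [0, 0, 0], "twist": [0, 0, 0.09]},
    {"grip": 1, "translation": [0, 0, 0], "twist": [0, 0, 0.09]},
    {"grip": 1, "translation": [0, 0, 0], "twist": [0, 0, 0.09]},
    {"grip": 1, "translation": [0, 0, 0], "twist": [0, 0, 0.09]},
    {"grip": 1, "translation": [0, 0, 0], "twist": [0, 0, 0]}
  ],
  "squeeze": 80
}}

```text
clock: 14.92
eef_pos: [502.0, -32.8, 49.6]
tcp_rot: [3.14, -0.002, 2.337]
contact_force: [-2.0, 15.4, 10.1]
opening: 0.112
```

```bash
python3 - <<'E'
from h import *
st(); print(r.sense()['wrist_torque'])
E
```

```text
14.9167 [502.04 -32.79  49.57] [ 3.14 -0.    2.34] F [-1.96 15.35 10.06] op 0.11172654756529926
[ 2.64  0.38 -0.01]
```

Emit:
{"api": "jog_arm", "payload": {
  "moves": [
    {"grip": 1, "translation": [0, 0, 0], "twist": [0, 0, 0.09]},
    {"grip": 1, "translation": [0, 0, 0], "twist": [0, 0, 0.08]},
    {"grip": 1, "translation": [0, 0, 0], "twist": [0, 0, 0.08]},
    {"grip": 1, "translation": [0, 0, 0], "twist": [0, 0, 0]},
    {"grip": 1, "translation": [0, 0, 0], "twist": [0, 0, 0]}
  ]
}}

```text
clock: 15.33
eef_pos: [502.1, -32.8, 49.6]
tcp_rot: [3.14, -0.003, 2.092]
contact_force: [-1.7, 15.3, 9.3]
opening: 0.116
```

```bash
python3 - <<'E'
from h import *
st(); s=r.sense();print(s['wrist_torque'],s['joint_efforts'][5]); c,im,d=wr('w15')
save('w15z',cv2.resize(im[150:400,170:470],None,fx=2.4,fy=2.4,interpolation=cv2.INTER_CUBIC))
E
```

```text
15.3333 [502.1  -32.76  49.55] [ 3.14 -0.    2.09] F [-1.68 15.29  9.34] op 0.1160550428342542
[ 2.7   0.32 -0.01] 0.2537680137902498
```

View pics/w15z.png

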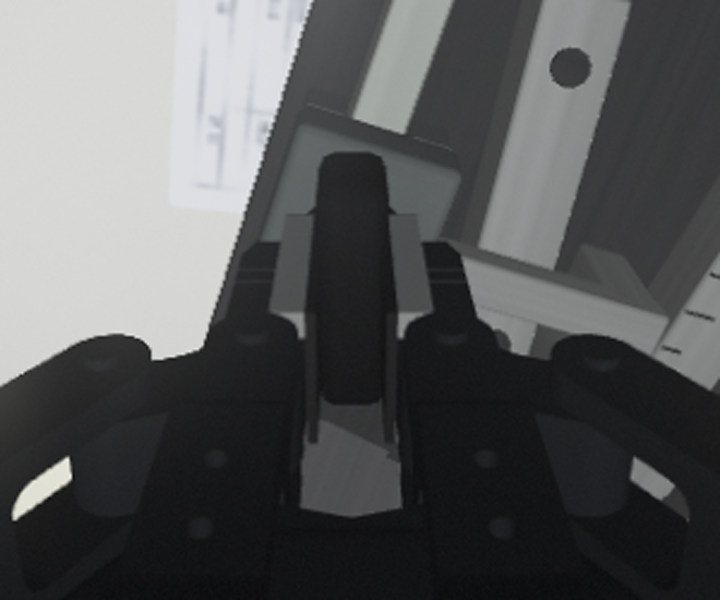

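Emit:
{"api": "jog_arm", "payload": {
  "moves": [
    {"grip": 1, "translation": [0, 0, 0], "twist": [0, 0, 0.04]},
    {"grip": 1, "translation": [0, 0, 0], "twist": [0, 0, 0.03]},
    {"grip": 1, "translation": [0, 0, 0], "twist": [0, 0, 0]},
    {"grip": 1, "translation": [0, 0, 0], "twist": [0, 0, 0]}
  ]
}}

```text
clock: 15.72
eef_pos: [502.1, -32.7, 49.6]
tcp_rot: [3.141, -0.002, 2.024]
contact_force: [-2.1, 16.7, 9.5]
opening: 0.117
```

```bash
python3 - <<'E'
from h import *
st(); s=r.sense();print(s['tcp_rot'][2],s['wrist_torque'],s['joint_efforts'][5])
E
```

```text
15.7167 [502.12 -32.72  49.56] [ 3.14 -0.    2.02] F [-2.1  16.74  9.5 ] op 0.11697592465394827
2.0237692799668925 [2.78 0.29 0.62] 0.7476250268518925
```

Emit:
{"api": "jog_arm", "payload": {
  "moves": [
    {"grip": 1, "translation": [0, 0, 0], "twist": [0, 0, 0.04]},
    {"grip": 1, "translation": [0, 0, 0], "twist": [0, 0, 0]},
    {"grip": 1, "translation": [0, 0, 0], "twist": [0, 0, 0]}
  ]
}}

```text
clock: 15.97
eef_pos: [502.1, -32.7, 49.6]
tcp_rot: [3.141, -0.002, 1.986]
contact_force: [-1.2, 16.6, 9.5]
opening: 0.114
```

```bash
python3 - <<'E'
from h import *
st(); s=r.sense();print(s['tcp_rot'][2],s['wrist_torque'],s['joint_efforts'][5])
E
```

```text
15.9667 [502.09 -32.73  49.57] [ 3.14 -0.    1.99] F [-1.23 16.64  9.52] op 0.1135823576703289
1.9856070600414926 [2.85 0.31 1.5 ] 1.6070621833205223
```

Emit:
{"api": "jog_arm", "payload": {
  "moves": [
    {"grip": 1, "translation": [0, 0, 0], "twist": [0, 0, -0.04]},
    {"grip": 1, "translation": [0, 0, 0], "twist": [0, 0, 0]},
    {"grip": 0.7, "translation": [0, 0, 0], "twist": [0, 0, 0]},
    {"grip": 0.5, "translation": [0, 0, 0], "twist": [0, 0, 0]},
    {"grip": 0.3, "translation": [0, 0, 0], "twist": [0, 0, 0]},
    {"grip": 0.2, "translation": [0, 0, 0], "twist": [0, 0, 0]},
    {"grip": 0.2, "translation": [0, 0, 0], "twist": [0, 0, 0]},
    {"grip": 0.2, "translation": [0, 0, 0], "twist": [0, 0, 0]}
  ]
}}

```text
clock: 16.63
eef_pos: [502.1, -34.9, 49.0]
tcp_rot: [-3.141, -0.0, 2.024]
contact_force: [1.7, -0.4, 0.8]
opening: 0.4
```

Emit:
{"api": "jog_arm", "payload": {
  "moves": [
    {"grip": 0.2, "translation": [0, 0, -0.01], "twist": [0, 0, 0]},
    {"grip": 0.2, "translation": [0, 0, -0.02], "twist": [0, 0, 0]},
    {"grip": 0.2, "translation": [0, 0, -0.03], "twist": [0, 0, 0]},
    {"grip": 0.2, "translation": [0, 0, -0.04], "twist": [0, 0, 0]},
    {"grip": 0.2, "translation": [0, 0, -0.04], "twist": [0, 0, 0]},
    {"grip": 0.2, "translation": [0, 0, 0], "twist": [0, 0, 0]},
    {"grip": 0.2, "translation": [0, 0, 0], "twist": [0, 0, 0]}
  ]
}}

```text
clock: 17.22
eef_pos: [503.8, -35.0, 192.3]
tcp_rot: [3.137, 0.003, 2.024]
contact_force: [-1.0, -0.1, -0.9]
opening: 0.399
```

```bash
python3 - <<'E'
from h import *
st(); c,im,d=wr('w16')
im,d=r.grab_frame('scene'); save('sc16',cv2.resize(im[135:310,235:505],None,fx=2.9,fy=2.9,interpolation=cv2.INTER_CUBIC))
E
```

```text
17.2167 [503.82 -34.98 192.26] [3.14 0.   2.02] F [-0.98 -0.07 -0.91] op 0.39903916578457355
```

View pics/w16.png

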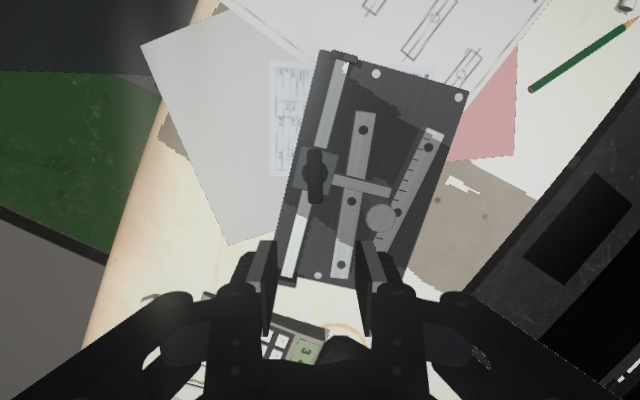

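View pics/sc16.png

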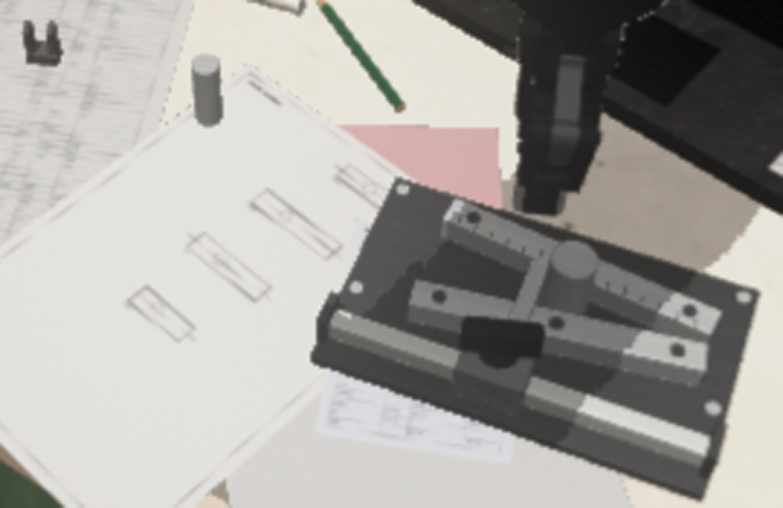

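```bash
python3 - <<'E'
from h import *
w=np.load('w16.npz',allow_pickle=True); c=w['c'].item(); im=w['im'];d=w['d']
th=np.radians(-78.2);ex=np.array([np.cos(th),np.sin(th)]);ey=np.array([-ex[1],ex[0]]);O=np.array([569.3,-51.])
H=np.zeros(d.shape)
for i in range(100,260):
  for j in range(270,430):
    o,dd=ray(c,(j,i)); H[i,j]=(o+dd*d[i,j])[2] if d[i,j]>0 else 0
for nm,lo,hi,z,box in(('pin',53,70,58,(185,250,350,410)),('knob',60,72,66,(130,220,290,345))):
    m=np.zeros(d.shape,np.uint8); a,b,e,f=box; m[a:b,e:f]=(H[a:b,e:f]>lo)&(H[a:b,e:f]<hi)
    n,l,s,ce=cv2.connectedComponentsWithStats(m); k=1+s[1:,4].argmax(); ys,xs=np.where(l==k)
    P=np.array([onz(c,(x,y),z)[:2] for x,y in zip(xs,ys)]); q=P-O
    u=np.linalg.svd(P-P.mean(0))[2][0]; rc=cv2.minAreaRect((q@np.array([ex,ey]).T).astype(np.float32))
    print(nm,len(P),np.median(H[l==k]),'gauge',q.mean(0)@ex,q.mean(0)@ey,rc,np.degrees(np.arctan2(u[1],u[0])))
    if nm=='pin':
        A=np.array([(*p,1) for p in P]); hz=H[ys,xs]; print('top slope',np.linalg.lstsq(A,hz,rcond=None)[0][:2])
save('w16z',cv2.resize(im[100:260,290:450],None,fx=3.7,fy=3.7,interpolation=cv2.INTER_CUBIC))
E
```

```text
pin 752 58.68937023701446 gauge -10.706216183601336 -0.9319645293130419 ((-10.511280059814453, -0.9846878051757812), (27.132646560668945, 25.17189598083496), 46.47916793823242) -35.43201764663754
top slope [ 0.05 -0.04]
knob 780 66.45080048482959 gauge -32.27267549960906 -62.72917930765972 ((-32.037811279296875, -62.6607666015625), (41.93766784667969, 11.891802787780762), 15.25190544128418) -63.00114695869744
```

View pics/w16z.png

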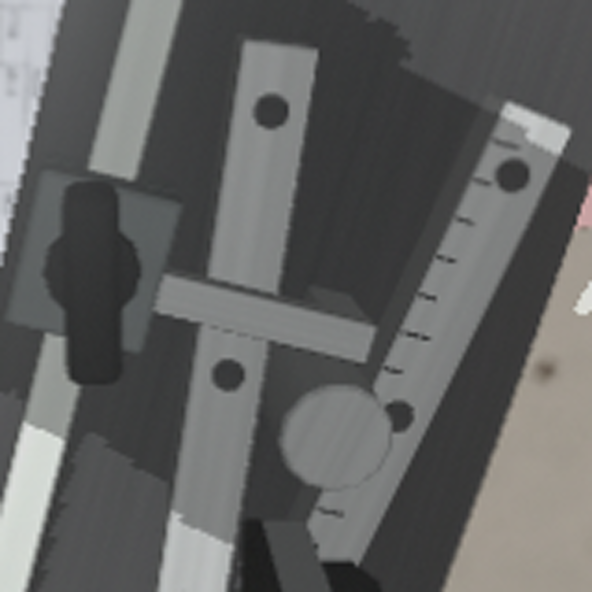

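```bash
python3 - <<'E'
from h import *
w=np.load('w16.npz',allow_pickle=True); c=w['c'].item(); d=w['d']
def fit(a,b,e,f,lo,hi):
    X=[]
    for i in range(a,b):
        for j in range(e,f):
            if d[i,j]>0:
                o,dd=ray(c,(j,i)); p=o+dd*d[i,j]
                if lo<p[2]<hi: X.append(p)
    X=np.array(X); A=np.c_[X[:,:2],np.ones(len(X))]; s=np.linalg.lstsq(A,X[:,2],rcond=None); print(len(X),s[0][:2],X[:,2].mean(),X[:,2].std())
fit(196,240,355,405,54,64); fit(150,205,295,335,63,70); fit(80,270,300,460,4,12)
E
```

```text
734 [ 0.02 -0.02] 58.590072449776805 0.9809851451417971
766 [ 0.   -0.01] 66.32955762766811 0.9687340092039536
14161 [ 0. -0.] 8.843904622156986 0.7593657895153966
```

```bash
python3 - <<'E'
from h import *
st(); print(r.sign_off())
E
```

```text
17.3167 [501.65 -34.8  189.07] [-3.14 -0.    2.02] F [-0.68 -0.06 -0.47] op 0.4009142312280539
the job is handed in; nothing more can be done
None
```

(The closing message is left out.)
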